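Unlock the sanding jig and hold its spring jaw open at the mark

TASK

Pull the snug steel locking pin up out of the sanding jig and put it in the open metal tray. Then pull the jig's spring jaw open by its steel handle until the pointer on the jaw's end is level with the upright steel mark plate on the edge of the board, and keep holding it there so that a workpiece could be laid in: finish while still gripping or hooking the handle, with the jaw still. Leave the other things on the bench where they are.

Things in the scene. Friction and masses are not known exactly. Their poses are not given: they have to be found in the camera images.
- jig: Sanding jig screwed to the bench: plywood board 240 x 230 x 30 mm, across it a fixed wooden fence and a dark wooden jaw (170 mm wide, 40 mm along x), both 56 mm tall. Origin: on the bench under the middle of the shut jaw; z up; the jaw opens along the jig's -x, roughly towards the robot (yaw within 23 degrees). Board x -115 to 125, y -115 to 115 mm; fence x 24 to 52 mm, spring barrels behind it.
- jaw (a joint): How far the jaw is open, m: 0 = shut on the fence, grows along the jig's -x, end stop at 0.065. Springs pull it shut: about 5 N at first, plus 1.7 N per 10 mm (about 15 N at 55 mm); let go, it snaps shut. With the locking pin in its socket it cannot open more than about 3 mm.
- jaw_handle (a point): Middle of the jaw's steel handle, an inverted U of 12 mm round bar; its level crossbar is 80 mm long along the jig's y, its axis 95 mm above the bench, 33 mm free beneath it. Point on the crossbar's axis (jig x = 0 when shut, y = 30 mm); moves with the jaw. Can be pinched from above with the fingers closing along the jig's x.
- jaw_pointer (a point): Tip of the jaw's pointer: a 4 mm thick steel stub on the jaw's left end (jig +y), 46 mm above the bench, jig x = 0 when shut, y = 94 mm; moves with the jaw. Its place along the jig's x must meet the mark.
- mark_line (a point): The mark: a fixed upright steel plate at the board's left edge (jig y about 105 mm), 4 mm thick along the jig's x, 18 mm wide, rising 24 mm above the board, 25 to 55 mm from the shut pointer towards the jig's -x. Point at its inner edge near the top, middle of its thickness; axes parallel to the jig's.
- lock_pin: Steel locking pin 84 mm long, 90 g: 12 mm shank, knob 22 mm wide from 56 to 84 mm above the origin. Origin: centre of its lower end; z to the knob. Starts upright in a 22 mm deep socket close before the jaw (jig x -28, y -60 mm), origin 8 mm and knob top 92 mm above the bench. Spring balls in a groove hold it: a straight pull up of at most about 15 N frees it; clear after 22 mm.
- pin_knob (a point): Middle of the pin's knob, 70 mm above the pin's origin.
- pin_mid (a point): Point on the pin's axis 45 mm above its origin.
- tray: Open square metal tray, 140 x 140 mm outside, 35 mm tall, 3 mm walls and floor, 0.7 kg, loose on the bench; left or right of the jig. Origin: centre of its underside; x, y along its sides.
- carton: Bystander, not to be disturbed: plain closed cardboard carton 120 x 90 x 60 mm. Origin: centre of its underside.
- offcut_a: Bystander, not to be disturbed: wood offcut 50 x 160 x 18 mm, at the far left. Origin: centre of its underside.
- sanding_block: Bystander, not to be disturbed: cork sanding block 110 x 60 x 32 mm. Origin: centre of its underside.
- screw_jar: Bystander, not to be disturbed: clear jar, 70 mm wide, 90 mm tall. Origin: centre of its underside.
- glue: Bystander, not to be disturbed: white glue bottle, 60 mm wide, 190 mm tall. Origin: centre of its underside.
- ear_defenders: Bystander, not to be disturbed: ear defenders lying down, about 190 x 195 mm, 72 mm tall. Origin: on the bench 50 mm outside the top of the headband, 200 mm from the axis of the cups, which lie to its +x.
There are look-alikes about, which are no part of the job. Of the things like the tray, leave any that is yellow; of the rest the smaller one is meant.

How it is judged:
On the way, in this order (a step that is already met when the one before it is completed fails the run):
1. the pin is pulled clear of its socket (z of lock_pin in the frame of jig above 0.034 m), for 0.1 s.
2. the pin is in the tray, let go and at rest (x of pin_mid in the frame of tray between -0.067 and 0.067 m and y of pin_mid in the frame of tray between -0.067 and 0.067 m and z of pin_mid in the frame of tray below 0.065 m and contact force between lock_pin and tray above 0.1 N and contact force between the fingers and lock_pin below 0.05 N and linear speed of lock_pin below 0.05 m/s), for 0.2 s.
At the end, for the whole second after the job is handed in: The jaw's pointer is within 5 mm of the mark along the slide and still (under 10 mm/s), the fingers hold the jaw (over 3 N), and the pin rests in the tray, untouched (all of step 2 and x of jaw_pointer in the frame of mark_line between -0.005 and 0.005 m and velocity of joint jaw between -0.01 and 0.01 m/s and contact force between the fingers and jaw above 3 N and contact force between lock_pin and jaw below 0.05 N); the arm keeps its last pose, push and grip.
It fails at once if a bystander is moved by more than 30 mm (distance of any of carton, offcut_a, sanding_block, screw_jar, glue, ear_defenders from where it was at the start of the episode above 0.03 m).
It also fails if it takes over 53 s, if anything falls off the work surface, if the arm or the gripper's body presses on something with over 40 N, if the wrist force passes 120 N, or if a joint passes its speed limit or range.

ROBOT

A 6-joint arm with a two-finger parallel gripper is mounted at the origin on the work surface. World frame = base frame: x ahead of the robot, y to its left, z up, the work surface at z = 0. Lengths are in m, angles in rad, forces in N, time in s.
With the tool pointing down it reaches from about 0.275 to 0.975 m from the base axis. Payload 8.4 kg.
Tool frame: the origin (TCP) lies midway between the tips of the shut fingers; the grasp point (between the pads) lies 19 mm behind it; z points along the fingers, y is the line along which they close (so a half turn about z gives the same grasp; the last joint's range is limited). The gripper opens to 92 mm and grips with 3 to 60 N. Pads are 20 mm wide; open, the fingers measure 128 mm over their backs; the gripper's body (75 mm by 189 mm) begins 69 mm behind the grasp point.
Start: joints at [-1.173, 0.353, 1.633, -0, 1.155, -0.002], TCP at [0.243, -0.576, 0.215] pointing down, gripper open.
Joint ranges: [-2.63, 2.63], [-0.92, 2.1], [0.06, 2.66], [-1.3, 4.44], [0, 2.69], [-3.02, 3.02]. Speed limits (rad/s): [2.22, 2.22, 2.79, 3.14, 3.14, 3.14].

INTERFACE

Orientations are given as a unit quaternion [w, x, y, z].
In Python, from bench import status, imaging, workorder gives the robot as it stands. The module is installed in compiled form; this text tells all that it offers.
- The arm moves only by the tool move_arm, never from a script. Its argument "series" is a list of rows, each a list of 2 entries, a list of its own where there are three numbers: the shift along the tool's x, y, z each as a share of 0.02 m, from -1 to 1, then the turn, a rotation vector about the tool's x, y, z each as a share of 5 degrees, from -1 to 1. A call has 1 to 5 rows; each row shifts and turns the commanded pose from where the row before left it, along the tool's axes as they then stand; what a row does not reach is not made up. A row lasts 1/12 s, in which the tool goes at most 41.7 mm and 7.16 degrees, less where a joint would pass 70% of its speed; a pose out of reach is approached as far as the arm can. A call with a number of a shift or a turn outside -1 to 1 is refused whole. A call with a gripper value outside its range is refused whole. "claw" is the closure, from 0 (fully open) to 1 (shut), set as the call begins (left out, the last holds). The fingers move at their own pace and stop on an object; the grip force is fixed at half the most. Time passes only in rows, so rows that do not move let the fingers close. It gives the time, the measured TCP pose, the force, the opening and the grip force at its end, in the units of the state.
- status.sense(): the state, without advancing time (a new reading comes with each control period).
- imaging.snapshot(name): name is "scene" or "top" or "wrist"; returns the picture (480x640x3 uint8, blue, green, red); there is no depth.
- imaging.camera_model(name): a dict with "K" (3x3 intrinsics, pixels), "k1" (the pictures are not rectified: a ray, as slopes to the right and down, at radius r is drawn at 1 + k1 r^2 times it, then the intrinsics apply), "xyz" and "rotation" of the camera in the world. Camera axes: x right, y down, z forward; pixel columns grow to the right and rows downward; lengths in m; the calibration is good to about 2 mm. A picture is of the moment at which its call begins: read the wrist's pose just before it. camera_model takes no time and is no camera call; for the wrist camera it gives the pose at the moment of the call.
- workorder.finish_job(): hands the job in; it is judged then, once.
The state is a dict: "t": time; "q": joint angles; "dq": joint speeds; "effort": joint torques, N m; "position": TCP position; "eef_rot": TCP orientation; "wrist_force": force on the tool from outside, world axes, zero at the start; "torque": the same for the moment, N m; "opening": finger opening in m; "finger_force": force on a finger pad.
Only numpy, scipy, OpenCV 4.12 (cv2) and the standard library are available. Lean on these libraries where they do the work, as an engineer would, in place of code of your own. Each camera call takes 0.05 s, during which the arm holds its last target. There are 200 camera calls.

## Working session

There is one attempt and no reset: what is moved stays moved. The work goes in short steps, Python scripts to look and compute and a tool call to move; the robot and the scene stay as the last step left them, time stands still between calls to the robot, and variables do not carry over. Pictures are saved under pics/ and viewed, at most 10 in all, crops included, and the job is handed in when it is done.

Besides the shell and the picture viewer there is one more tool, called after "Call:" in YAML: its name, and indented under it one key for each argument. move_arm: Moves the arm, as the interface text tells. Its arguments: {"type":"object","properties":{"series":{"type":"array","items":{"type":"array"}},"claw":{"type":"number"}},"required":["series"]}

```bash
mkdir -p pics; cat > h.py <<'E'
import numpy as np, cv2
from bench import status, imaging
def ray(m,u,v):
    K=np.array(m["K"]);p=cv2.undistortPoints(np.array([[[u,v]]],float),K,np.array([m["k1"],0,0,0,0.]))[0,0] if False else None
    x=(u-K[0,2])/K[0,0];y=(v-K[1,2])/K[1,1];rd=np.hypot(x,y);r=rd
    for _ in range(30): r=rd/(1+m["k1"]*r*r)
    s=r/rd if rd>0 else 1
    R=np.array(m["rotation"]); 
    if R.shape!=(3,3):
        from scipy.spatial.transform import Rotation as Ro
        R=Ro.from_quat(np.r_[R[1:],R[0]]).as_matrix()
    return np.array(m["xyz"]),R@np.array([x*s,y*s,1.])
def plane(m,u,v,z):
    o,d=ray(m,u,v);return (o+d*(z-o[2])/d[2]).round(4)
E
python3 - <<'E'
from h import *
for n in("scene","top"):
    cv2.imwrite(f"pics/{n}0.png",imaging.snapshot(n)); print(n,imaging.camera_model(n))
print(status.sense())
E
```

```text
scene {'K': array([[579.04691583,   0.        , 310.63319004],
       [  0.        , 579.04691583, 241.27930019],
       [  0.        ,   0.        ,   1.        ]]), 'k1': -0.0451829540574446, 'xyz': array([1.49165934, 0.38651855, 1.03445677]), 'rotation': array([-0.22874672,  0.51037967,  0.74858225, -0.35610691])}
top {'K': array([[488.47934184,   0.        , 325.44482436],
       [  0.        , 488.47934184, 240.88416097],
       [  0.        ,   0.        ,   1.        ]]), 'k1': -0.13181957170501704, 'xyz': array([ 0.30618839, -0.05652116,  1.44077262]), 'rotation': array([ 0.03521591, -0.69560925,  0.71617331, -0.04453541])}
{'t': 0.1, 'q': array([-1.17342445e+00,  3.53603013e-01,  1.63406410e+00,  7.35488776e-10,
        1.15521482e+00, -2.39119035e-03]), 'dq': array([-0.00032866, -0.00036625, -0.00174127,  0.0010348 , -0.00014183,
       -0.00024057]), 'effort': array([ 1.14027891e-03, -5.94903839e+01, -3.34931767e+01,  6.99732383e-02,
        1.84438628e-02, -3.29884097e-05]), 'position': array([ 0.24307783, -0.57529616,  0.21392185]), 'eef_rot': array([-6.32105309e-04,  9.80089903e-01,  1.98553182e-01, -1.26483029e-04]), 'wrist_force': array([-0.33393596,  0.36402657, -0.07467557]), 'torque': array([0.00592101, 0.01755853, 0.00935553]), 'finger_force': 0.0, 'opening': 0.092161801738252}
```

View pics/top0.png

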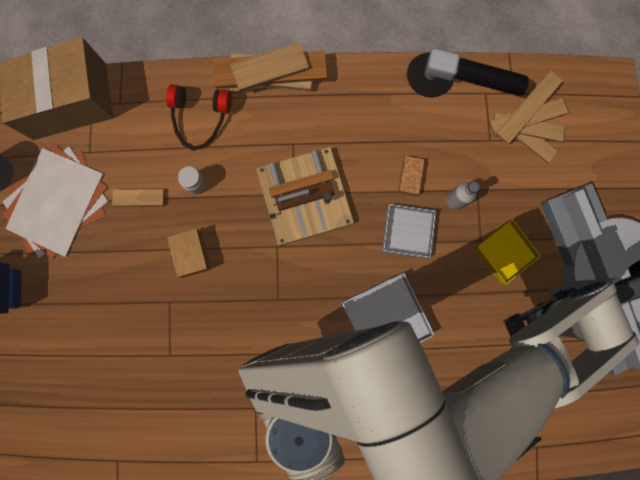

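View pics/scene0.png

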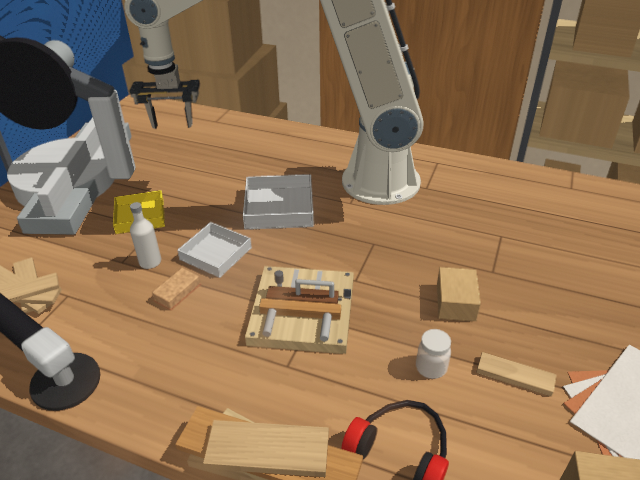

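The top view shows the jig at about (305,196), the pin knob near (327,198), the small grey tray at (410,231), a larger tray at (390,310) and a yellow one at (508,252). I'll enlarge the jig in both views.

```bash
python3 - <<'E'
from h import *
a=cv2.imread("pics/top0.png")[140:260,250:360]; b=cv2.imread("pics/scene0.png")[260:360,240:360]
a=cv2.resize(a,None,fx=4.5,fy=4.5,interpolation=3)[:, :]; b=cv2.resize(b,None,fx=5,fy=5,interpolation=3)
cv2.imwrite("pics/a.png",a[:540]);cv2.imwrite("pics/b.png",b)
E
```

```text
(no output)
```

View pics/a.png

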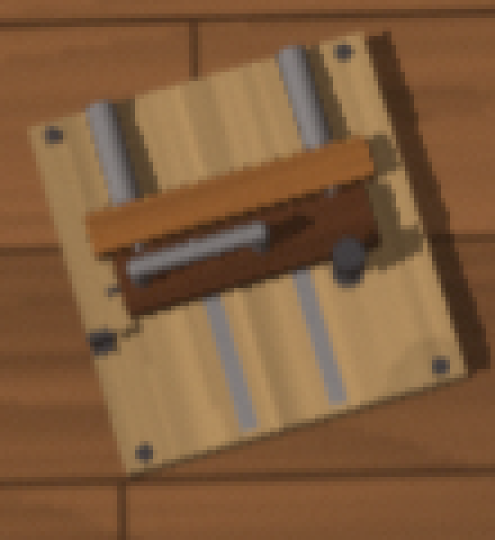

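View pics/b.png

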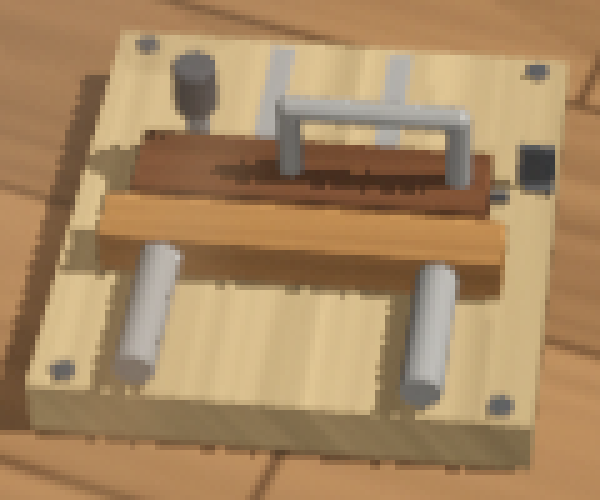

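Top crop: board corners at (30,128), (372,35), (468,375) and (128,475); knob top at (349,245); handle crossbar from (130,270) to (267,235); mark plate at (102,341). The scene crop agrees: knob at (195,70), crossbar from (280,103) to (467,118), mark at (537,168). Next I'll compute the poses.

```bash
python3 - <<'E'
from h import *
t=imaging.camera_model("top");s=imaging.camera_model("scene")
A=lambda x,y,z:plane(t,(x+.5)/4.5-.5+250,(y+.5)/4.5-.5+140,z)
B=lambda x,y,z:plane(s,(x+.5)/5-.5+240,(y+.5)/5-.5+260,z)
# jig corners: board (x,y): TL=(125,115) TR=(125,-115) BR=(-115,-115) BL=(-115,115)
P=np.array([[.125,.115],[.125,-.115],[-.115,-.115],[-.115,.115]])
def fit(Q):
    Q=np.array(Q)[:,:2];H=(P-P.mean(0)).T@(Q-Q.mean(0));th=np.arctan2(H[0,1]-H[1,0],H[0,0]+H[1,1])
    R=np.array([[np.cos(th),-np.sin(th)],[np.sin(th),np.cos(th)]]);o=Q.mean(0)-R@P.mean(0)
    print("fit",o,th,np.degrees(th),"res",np.abs(P@R.T+o-Q).max());return o,R
o,R=fit([A(*c,.03) for c in [(30,128),(372,35),(468,375),(128,475)]])
o2,R2=fit([B(*c,.03) for c in [(530,428),(28,390),(123,30),(570,62)]])
for o_,R_ in((o,R),(o2,R2)): print("knob",o_+R_@[-.028,-.06],"hand",o_+R_@[0,.03])
print("knob",A(349,247,.092),B(194,62,.092),"handle",(A(130,270,.095)+A(267,235,.095))/2,(B(280,101,.1)+B(467,113,.1))/2)
for o_,R_,m in((o,R,A(102,341,.054)),(o2,R2,B(537,150,.054))): print("mark jig",R_.T@(m[:2]-o_))
im=cv2.imread("pics/top0.png")[195:265,375:445]
hsv=cv2.cvtColor(im,cv2.COLOR_BGR2HSV);mk=(hsv[...,1]<60).astype(np.uint8)
c=max(cv2.findContours(mk,0,1)[0],key=cv2.contourArea);r=cv2.minAreaRect(c)
print(r);q=[plane(t,x+375,y+195,.035) for x,y in cv2.boxPoints(r)];print(q,np.mean(q,0))
print(plane(t,463,193,.19),plane(t,412,174,.03))
print(status.sense()["position"],imaging.camera_model("wrist"))
E
```

```text
fit [ 0.59732935 -0.02273273] 0.2491152735409404 14.273253786142911 res 0.0029355401697176986
fit [ 0.60206974 -0.01676672] 0.2613081734260429 14.971855489584831 res 0.0014697327495342971
knob [ 0.58498648 -0.08778389] hand [0.58993295 0.00634119]
knob [ 0.59052093 -0.08196354] hand [0.5943194  0.01221486]
knob [ 0.5899 -0.0854  0.092 ] [ 0.588  -0.0829  0.092 ] handle [0.5884  0.00855 0.095  ] [0.59405 0.01185 0.1    ]
mark jig [-0.03067083  0.10710062]
mark jig [-0.0261353   0.10498249]
((34.03881072998047, 35.6972770690918), (49.23801803588867, 48.93281936645508), 7.305758953094482)
[array([ 0.4287, -0.2389,  0.035 ]), array([ 0.571 , -0.2635,  0.035 ]), array([ 0.5488, -0.4077,  0.035 ]), array([ 0.4061, -0.3812,  0.035 ])] [ 0.48865  -0.322825  0.035   ]
[ 0.5648 -0.4429  0.19  ] [ 0.6589 -0.3413  0.03  ]
[ 0.24307783 -0.57529616  0.21392185] {'K': array([[350.72547851,   0.        , 317.23244191],
       [  0.        , 350.72547851, 235.47545295],
       [  0.        ,   0.        ,   1.        ]]), 'k1': -0.07084847190941408, 'xyz': array([ 0.30924399, -0.54634195,  0.38417368]), 'rotation': array([ 0.10786507,  0.82632787, -0.54804776, -0.07204879])}
```

Jig: origin about (0.599, -0.020), yaw about 14.6°. Knob at about (0.589, -0.0845). Tray centre at about (0.489, -0.323). I'll turn the tool about z by -81.7°, then go above the knob and look again with the wrist camera.

Call:
move_arm:
  series:
    - [[0, 0, 0], [0, 0, -1]]
    - [[0, 0, 0], [0, 0, -1]]
    - [[0, 0, 0], [0, 0, -1]]
    - [[0, 0, 0], [0, 0, -1]]
    - [[0, 0, 0], [0, 0, -1]]
  claw: 0.4

```text
t: 0.52
position: [0.2431, -0.5754, 0.2142]
eef_rot: [-0.0, 0.913, 0.408, 0.0]
wrist_force: [0.4, -0.1, 0.2]
opening: 0.0608
finger_force: 0.0
```

Call:
move_arm:
  series:
    - [[0, 0, 0], [0, 0, -1]]
    - [[0, 0, 0], [0, 0, -1]]
    - [[0, 0, 0], [0, 0, -1]]
    - [[0, 0, 0], [0, 0, -1]]
    - [[0, 0, 0], [0, 0, -1]]

```text
t: 0.93
position: [0.2431, -0.5754, 0.2141]
eef_rot: [-0.0, 0.803, 0.596, 0.0]
wrist_force: [0.0, -0.2, 0.1]
opening: 0.0547
finger_force: 0.0
```

Call:
move_arm:
  series:
    - [[0, 0, 0], [0, 0, -1]]
    - [[0, 0, 0], [0, 0, -1]]
    - [[0, 0, 0], [0, 0, -1]]
    - [[0, 0, 0], [0, 0, -1]]
    - [[0, 0, 0], [0, 0, -1]]

```text
t: 1.35
position: [0.2432, -0.5754, 0.2142]
eef_rot: [-0.0, 0.655, 0.756, 0.0]
wrist_force: [0.4, 0.3, 0.3]
opening: 0.0551
finger_force: 0.0
```

Call:
move_arm:
  series:
    - [[0, 0, 0], [0, 0, -1]]
    - [[0, 0, 0], [0, 0, -0.34]]
    - [[0.85, 1, 0], [0, 0, 0]]
    - [[0.85, 1, 0], [0, 0, 0]]
    - [[0.85, 1, 0], [0, 0, 0]]

```text
t: 1.77
position: [0.2885, -0.5103, 0.214]
eef_rot: [-0.0, 0.612, 0.791, 0.0]
wrist_force: [0.2, 0.0, -0.2]
opening: 0.0549
finger_force: 0.0
```

Call:
move_arm:
  series:
    - [[0.85, 1, 0], [0, 0, 0]]
    - [[0.85, 1, 0], [0, 0, 0]]
    - [[0.85, 1, 0], [0, 0, 0]]
    - [[0.85, 1, 0], [0, 0, 0]]
    - [[0.85, 1, 0], [0, 0, 0]]

```text
t: 2.18
position: [0.3642, -0.4025, 0.2143]
eef_rot: [-0.0, 0.612, 0.791, 0.0]
wrist_force: [-0.4, 0.3, -0.9]
opening: 0.0554
finger_force: 0.0
```

Call:
move_arm:
  series:
    - [[0.85, 1, 0], [0, 0, 0]]
    - [[0.85, 1, 0], [0, 0, 0]]
    - [[0.85, 1, 0], [0, 0, 0]]
    - [[0.85, 1, 0], [0, 0, 0]]
    - [[0.85, 1, 0], [0, 0, 0]]

```text
t: 2.6
position: [0.4395, -0.295, 0.2144]
eef_rot: [-0.0, 0.612, 0.791, -0.0]
wrist_force: [-0.2, -0.4, 0.9]
opening: 0.0552
finger_force: 0.0
```

Call:
move_arm:
  series:
    - [[0.85, 1, 0], [0, 0, 0]]
    - [[0.85, 1, 0], [0, 0, 0]]
    - [[0.85, 1, 0], [0, 0, 0]]
    - [[0.85, 1, 0], [0, 0, 0]]
    - [[0.85, 1, 0], [0, 0, 0]]

```text
t: 3.02
position: [0.5149, -0.1876, 0.2143]
eef_rot: [-0.0, 0.611, 0.791, -0.0]
wrist_force: [-0.9, 0.8, -0.8]
opening: 0.0552
finger_force: 0.0
```

Call:
move_arm:
  series:
    - [[0.85, 1, 0], [0, 0, 0]]
    - [[0.85, 1, 0], [0, 0, 0]]
    - [[0.85, 1, 0], [0, 0, 0]]
    - [[0.85, 1, 0], [0, 0, 0]]
    - [[0.45, 0.9, 0], [0, 0, 0]]

```text
t: 3.43
position: [0.5902, -0.0875, 0.2142]
eef_rot: [-0.001, 0.611, 0.791, -0.0]
wrist_force: [-0.4, -0.1, 0.6]
opening: 0.0552
finger_force: 0.0
```

```bash
python3 - <<'E'
from h import *
m=imaging.camera_model("wrist");im=imaging.snapshot("wrist");np.save("w1.npy",m,allow_pickle=True)
cv2.imwrite("pics/w1.png",im);print(m,status.sense()["position"])
E
```

```text
{'K': array([[350.72547851,   0.        , 317.23244191],
       [  0.        , 350.72547851, 235.47545295],
       [  0.        ,   0.        ,   1.        ]]), 'k1': -0.07084847190941408, 'xyz': array([ 0.57143635, -0.01661369,  0.38452021]), 'rotation': array([0.12863955, 0.98348275, 0.12627005, 0.01641426])} [ 0.59282069 -0.08608411  0.21433589]
```

View pics/w1.png

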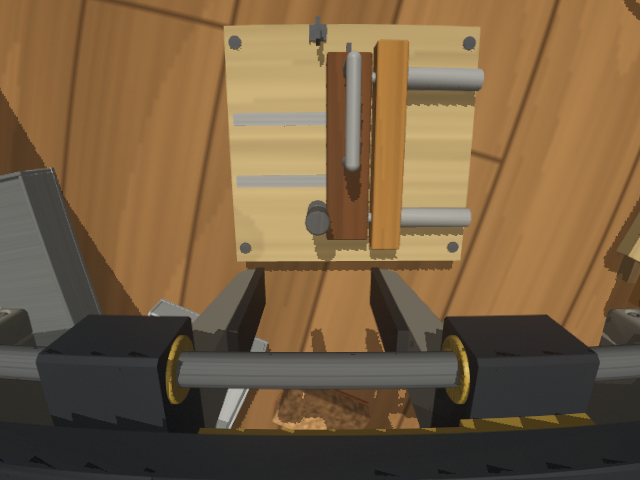

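The wrist view shows the board corners at (224,27), (480,27), (460,262) and (238,262), the knob at (317,217), the crossbar from (353,55) to (352,165), the mark plate at (318,33) and the pointer near (348,47). I'll enlarge the knob and mark.

```bash
python3 - <<'E'
from h import *
im=cv2.imread("pics/w1.png")
a=im[195:243,290:375];b=im[12:60,290:375]
z=lambda c:cv2.resize(c,None,fx=6,fy=6,interpolation=3)
cv2.imwrite("pics/z1.png",np.vstack([z(a),z(b)]))
m=np.load("w1.npy",allow_pickle=True).item()
P=np.array([[-.115,.115],[.125,.115],[.125,-.115],[-.115,-.115]])
Q=np.array([plane(m,*c,.03)[:2] for c in[(224,27),(480,27),(460,262),(238,262)]])
H=(P-P.mean(0)).T@(Q-Q.mean(0));th=np.arctan2(H[0,1]-H[1,0],H[0,0]+H[1,1]);R=np.array([[np.cos(th),-np.sin(th)],[np.sin(th),np.cos(th)]]);o=Q.mean(0)-R@P.mean(0)
print(o,np.degrees(th),(P@R.T+o-Q)*1000,o+R@[-.028,-.06],o+R@[0,.03])
print(plane(m,317.5,213,.092),plane(m,353.5,56,.095),plane(m,352,164,.095))
np.savez("jig.npz",o=o,R=R)
E
```

```text
[ 0.60146902 -0.01746405] 14.940130697365937 [[-0.09159229 -0.0996406 ]
 [ 0.69538608 -0.72533847]
 [-0.10840771  1.2496406 ]
 [-0.49538608 -0.42466153]] [ 0.58988412 -0.08265446] [0.59373473 0.01152182]
[ 0.5863 -0.0728  0.092 ] [0.5818 0.0534 0.095 ] [ 0.603  -0.0258  0.095 ]
```

View pics/z1.png

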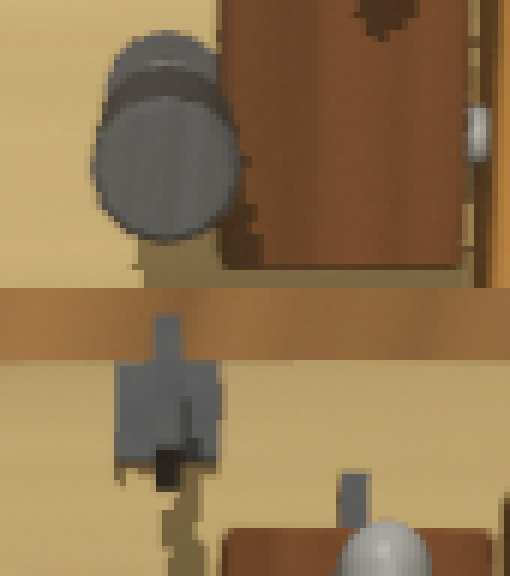

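Knob top disc centre is at (317.3, 222.3). The mark plate's thin strip is at u≈318 and the pointer tip at (348.9, 43).

```bash
python3 - <<'E'
from h import *
m=np.load("w1.npy",allow_pickle=True).item();j=np.load("jig.npz");o,R=j["o"],j["R"]
J=lambda p:(R.T@(p[:2]-o)*1000).round(1)
k=plane(m,317.3,222.3,.092);print("knob",k,J(k))
for v in(17,25,30):p=plane(m,317.9,v,.054);print("mark",p,J(p))
for z in(.046,.048):p=plane(m,348.8,43,z);print("ptr",p,J(p))
for c in((353.5,56),(352,164)):p=plane(m,*c,.098);print("bar",p,J(p))
s=status.sense();p=s["position"];print(p,s["eef_rot"])
E
```

```text
knob [ 0.5882 -0.0807  0.092 ] [-29.1 -57.7]
mark [0.5451 0.0861 0.054 ] [-27.8 114.6]
mark [0.5468 0.0798 0.054 ] [-27.7 108.1]
mark [0.5478 0.0759 0.054 ] [-27.8 104. ]
ptr [0.5765 0.0747 0.046 ] [-0.4 95.5]
ptr [0.5765 0.0741 0.048 ] [-0.5 94.9]
bar [0.5817 0.0526 0.098 ] [-1.  72.8]
bar [ 0.6027 -0.0258  0.098 ] [-1.  -8.4]
[ 0.59282069 -0.08608411  0.21433589] [1.52335231e-04 6.10910819e-01 7.91698824e-01 9.58608801e-04]
```

Call:
move_arm:
  series:
    - [[0.22, -0.14, 0.5], [0, 0, 0]]
    - [[0, 0, 1], [0, 0, 0]]
    - [[0, 0, 1], [0, 0, 0]]
    - [[0, 0, 1], [0, 0, 0]]
    - [[0, 0, 1], [0, 0, 0]]

```text
t: 3.9
position: [0.5844, -0.0865, 0.1229]
eef_rot: [-0.001, 0.612, 0.791, -0.0]
wrist_force: [0.1, -0.2, -1.0]
opening: 0.0554
finger_force: 0.0
```

Call:
move_arm:
  series:
    - [[0, 0, 1], [0, 0, 0]]
    - [[0, 0, 1], [0, 0, 0]]
    - [[0, 0, 0.5], [0, 0, 0]]
    - [[0, 0, 0.5], [0, 0, 0]]
    - [[0, 0, 0], [0, 0, 0]]

```text
t: 4.32
position: [0.5843, -0.0862, 0.0627]
eef_rot: [-0.001, 0.612, 0.791, -0.001]
wrist_force: [0.4, 0.1, -0.3]
opening: 0.055
finger_force: 0.0
```

Call:
move_arm:
  series:
    - [[0, 0, 0], [0, 0, 0]]
    - [[0, 0, 0], [0, 0, 0]]
    - [[0, 0, 0], [0, 0, 0]]
    - [[0, 0, 0], [0, 0, 0]]
    - [[0, 0, 0], [0, 0, 0]]
  claw: 1

```text
t: 4.73
position: [0.5866, -0.0861, 0.0653]
eef_rot: [0.001, 0.611, 0.791, 0.0]
wrist_force: [0.8, 1.0, -0.2]
opening: 0.0237
finger_force: 0.2
```

Call:
move_arm:
  series:
    - [[0, 0, 0], [0, 0, 0]]
    - [[0, 0, 0], [0, 0, 0]]

```text
t: 4.9
position: [0.587, -0.086, 0.0652]
eef_rot: [0.001, 0.612, 0.791, 0.001]
wrist_force: [1.7, 1.1, 4.0]
opening: 0.021
finger_force: 30.0
```

Call:
move_arm:
  series:
    - [[0, 0, -0.3], [0, 0, 0]]
    - [[0, 0, -0.3], [0, 0, 0]]
    - [[0, 0, -0.3], [0, 0, 0]]
    - [[0, 0, -0.3], [0, 0, 0]]
    - [[0, 0, -0.5], [0, 0, 0]]

```text
t: 5.32
position: [0.5849, -0.086, 0.0987]
eef_rot: [-0.001, 0.611, 0.791, -0.001]
wrist_force: [-0.1, -0.3, -1.0]
opening: 0.0212
finger_force: 30.0
```

Call:
move_arm:
  series:
    - [[0, 0, -0.8], [0, 0, 0]]
    - [[0, 0, -0.8], [0, 0, 0]]
    - [[0, 0, -0.8], [0, 0, 0]]
    - [[0, 0, -0.6], [0, 0, 0]]
    - [[0, 0, 0], [0, 0, 0]]

```text
t: 5.73
position: [0.5873, -0.0863, 0.1617]
eef_rot: [0.002, 0.611, 0.791, 0.001]
wrist_force: [2.0, 0.1, -0.3]
opening: 0.0211
finger_force: 30.0
```

Call:
move_arm:
  series:
    - [[-0.5, -0.4, 0], [0, 0, 0]]
    - [[-0.85, -0.65, 0], [0, 0, 0]]
    - [[-0.85, -0.65, 0], [0, 0, 0]]
    - [[-0.85, -0.65, 0], [0, 0, 0]]
    - [[-0.85, -0.65, 0], [0, 0, 0]]

```text
t: 6.15
position: [0.5457, -0.1778, 0.1573]
eef_rot: [-0.001, 0.611, 0.791, -0.001]
wrist_force: [-0.9, -1.0, -1.0]
opening: 0.021
finger_force: 30.0
```

Call:
move_arm:
  series:
    - [[-0.85, -0.65, 0], [0, 0, 0]]
    - [[-0.85, -0.65, 0], [0, 0, 0]]
    - [[-0.85, -0.65, 0], [0, 0, 0]]
    - [[-0.85, -0.65, 0], [0, 0, 0]]
    - [[-0.85, -0.65, 0], [0, 0, 0]]

```text
t: 6.57
position: [0.5042, -0.2764, 0.1573]
eef_rot: [-0.001, 0.612, 0.791, -0.0]
wrist_force: [-0.2, -0.2, -0.8]
opening: 0.0209
finger_force: 30.0
```

Call:
move_arm:
  series:
    - [[-0.85, -0.65, 0], [0, 0, 0]]
    - [[-0.85, -0.65, 0], [0, 0, 0]]
    - [[-0.35, -0.25, 0], [0, 0, 0]]
    - [[0, 0, 0], [0, 0, 0]]
    - [[0, 0, 0], [0, 0, 0]]

```text
t: 6.98
position: [0.4858, -0.3226, 0.1578]
eef_rot: [-0.001, 0.612, 0.791, 0.0]
wrist_force: [0.5, 0.2, -0.7]
opening: 0.0211
finger_force: 30.0
```

```bash
python3 - <<'E'
from h import *
print(status.sense()["position"])
cv2.imwrite("pics/s2.png",cv2.resize(imaging.snapshot("scene")[150:300,120:340],None,fx=3,fy=3))
s=[status.sense()["position"]]
for i in range(3):
    imaging.snapshot("wrist");s.append(status.sense()["position"])
print(np.round(s,4))
E
```

```text
[ 0.48582354 -0.32260706  0.15784781]
[[ 0.4862 -0.3221  0.158 ]
 [ 0.4865 -0.3219  0.1582]
 [ 0.4868 -0.3218  0.1583]
 [ 0.4868 -0.3218  0.1584]]
```

View pics/s2.png

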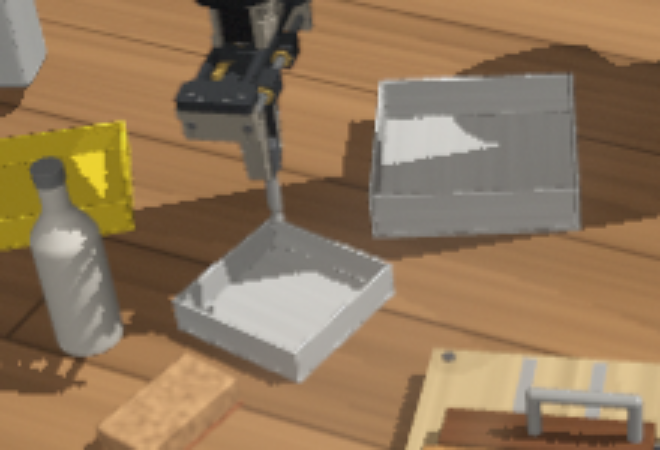

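The pin hangs in the gripper, with its lower end at crop (278,222). The tray rim corners are at about (275,219), (393,265), (297,345) and (175,300). I'll check the alignment by rays.

```bash
python3 - <<'E'
from h import *
s=imaging.camera_model("scene")
f=lambda x,y,z:plane(s,(x+.5)/3-.5+120,(y+.5)/3-.5+150,z)
q=[f(*c,.035) for c in((275,219),(393,265),(297,345),(175,300))];print(q,np.mean(q,0))
print(f(278,222,.102))
E
```

```text
[array([ 0.4147, -0.3729,  0.035 ]), array([ 0.4365, -0.2381,  0.035 ]), array([ 0.5628, -0.2674,  0.035 ]), array([ 0.5489, -0.3989,  0.035 ])] [ 0.490725 -0.319325  0.035   ]
[ 0.4897 -0.3174  0.102 ]
```

Call:
move_arm:
  series:
    - [[0, 0, 1], [0, 0, 0]]
    - [[0, 0, 1], [0, 0, 0]]
    - [[0, 0, 1], [0, 0, 0]]
    - [[0, 0, 0.8], [0, 0, 0]]
    - [[0, 0, 0.5], [0, 0, 0]]

```text
t: 7.6
position: [0.4862, -0.3215, 0.0709]
eef_rot: [-0.001, 0.611, 0.792, -0.0]
wrist_force: [-0.2, -0.1, -0.2]
opening: 0.0208
finger_force: 30.0
```

Call:
move_arm:
  series:
    - [[0, 0, 0.2], [0, 0, 0]]
    - [[0, 0, 0.15], [0, 0, 0]]
    - [[0, 0, 0.1], [0, 0, 0]]
    - [[0, 0, 0], [0, 0, 0]]
    - [[0, 0, 0], [0, 0, 0]]

```text
t: 8.02
position: [0.487, -0.323, 0.0643]
eef_rot: [0.001, 0.611, 0.791, 0.0]
wrist_force: [-0.0, -0.3, -1.7]
opening: 0.0211
finger_force: 30.0
```

Call:
move_arm:
  series:
    - [[0, 0, 0.1], [0, 0, 0]]
    - [[0, 0, 0], [0, 0, 0]]
    - [[0, 0, 0], [0, 0, 0]]

```text
t: 8.27
position: [0.4866, -0.3229, 0.0618]
eef_rot: [0.0, 0.612, 0.791, 0.0]
wrist_force: [-0.5, -0.1, -0.4]
opening: 0.021
finger_force: 30.0
```

Call:
move_arm:
  series:
    - [[0, 0, 0.1], [0, 0, 0]]
    - [[0, 0, 0], [0, 0, 0]]
    - [[0, 0, 0], [0, 0, 0]]

```text
t: 8.52
position: [0.4871, -0.3232, 0.0602]
eef_rot: [0.001, 0.612, 0.791, 0.0]
wrist_force: [-0.4, 1.2, 5.3]
opening: 0.0211
finger_force: 30.0
```

Contact with the tray floor, so I release.

Call:
move_arm:
  series:
    - [[0, 0, 0], [0, 0, 0]]
    - [[0, 0, 0], [0, 0, 0]]
    - [[0, 0, 0], [0, 0, 0]]
    - [[0, 0, 0], [0, 0, 0]]
    - [[0, 0, 0], [0, 0, 0]]
  claw: 0.4

```text
t: 8.93
position: [0.4864, -0.3227, 0.0594]
eef_rot: [-0.0, 0.611, 0.791, -0.0]
wrist_force: [-0.6, -1.1, 0.3]
opening: 0.0526
finger_force: 0.0
```

Call:
move_arm:
  series:
    - [[0, 0, -0.5], [0, 0, 0]]
    - [[0, 0, -1], [0, 0, 0]]
    - [[0, 0, -1], [0, 0, 0]]
    - [[0, 0, -1], [0, 0, 0]]
    - [[0, 0, -1], [0, 0, 0]]

```text
t: 9.35
position: [0.4865, -0.3227, 0.1512]
eef_rot: [0.0, 0.611, 0.791, 0.0]
wrist_force: [0.0, 0.2, -0.3]
opening: 0.0554
finger_force: 0.0
```

Call:
move_arm:
  series:
    - [[0, 0, -0.5], [0, 0, 0]]
    - [[0, 0, 0], [0, 0, 0]]
    - [[0, 0, 0], [0, 0, 0]]

```text
t: 9.6
position: [0.4867, -0.3229, 0.1599]
eef_rot: [0.0, 0.611, 0.791, 0.0]
wrist_force: [0.7, 0.5, 0.5]
opening: 0.0548
finger_force: 0.0
```

```bash
python3 - <<'E'
from h import *
print(status.sense()["position"])
cv2.imwrite("pics/s3.png",cv2.resize(imaging.snapshot("scene")[170:300,150:340],None,fx=4,fy=4))
E
```

```text
[ 0.48665317 -0.32286095  0.15986491]
```

View pics/s3.png

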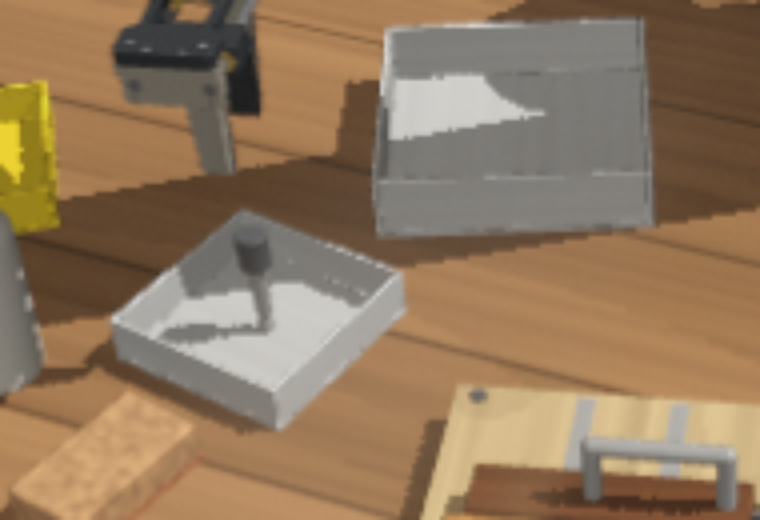

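The pin stands upright and free in the tray at crop (262,280). Now to the handle.

Call:
move_arm:
  series:
    - [[0.5, 0.3, 0], [0, 0, 0]]
    - [[0.95, 0.6, 0], [0, 0, 0]]
    - [[0.95, 0.6, 0], [0, 0, 0]]
    - [[0.95, 0.6, 0], [0, 0, 0]]
    - [[0.95, 0.6, 0], [0, 0, 0]]

```text
t: 10.07
position: [0.5166, -0.224, 0.1582]
eef_rot: [-0.001, 0.612, 0.791, -0.0]
wrist_force: [-0.3, -0.5, -0.3]
opening: 0.0551
finger_force: 0.0
```

Call:
move_arm:
  series:
    - [[0.95, 0.6, 0], [0, 0, 0]]
    - [[0.95, 0.6, 0], [0, 0, 0]]
    - [[0.95, 0.6, 0], [0, 0, 0]]
    - [[0.95, 0.6, 0], [0, 0, 0]]
    - [[0.95, 0.6, 0], [0, 0, 0]]

```text
t: 10.48
position: [0.5506, -0.1168, 0.1582]
eef_rot: [-0.001, 0.611, 0.791, -0.0]
wrist_force: [0.2, -0.5, -0.8]
opening: 0.055
finger_force: 0.0
```

Call:
move_arm:
  series:
    - [[0.95, 0.6, 0], [0, 0, 0]]
    - [[0.95, 0.6, 0], [0, 0, 0]]
    - [[0.95, 0.6, 0], [0, 0, 0]]
    - [[0.95, 0.6, 0], [0, 0, 0]]
    - [[0.95, 0.6, 0], [0, 0, 0]]

```text
t: 10.9
position: [0.5845, -0.0099, 0.1582]
eef_rot: [-0.001, 0.611, 0.791, -0.001]
wrist_force: [0.8, 0.5, 0.7]
opening: 0.0551
finger_force: 0.0
```

Call:
move_arm:
  series:
    - [[0.95, 0.6, 0], [0, 0, 0]]
    - [[0.05, 0.03, 0], [0, 0, 0]]
    - [[0, 0, 0], [0, 0, 0]]
    - [[0, 0, 0], [0, 0, 0]]

```text
t: 11.23
position: [0.5916, 0.0107, 0.1586]
eef_rot: [-0.001, 0.611, 0.792, -0.001]
wrist_force: [0.7, 0.2, 0.1]
opening: 0.0553
finger_force: 0.0
```

```bash
python3 - <<'E'
from h import *
m=imaging.camera_model("wrist");im=imaging.snapshot("wrist");np.save("w2.npy",m,allow_pickle=True)
cv2.imwrite("pics/w2.png",im);print(status.sense()["position"])
E
```

```text
[0.59166937 0.01023834 0.15888214]
```

View pics/w2.png

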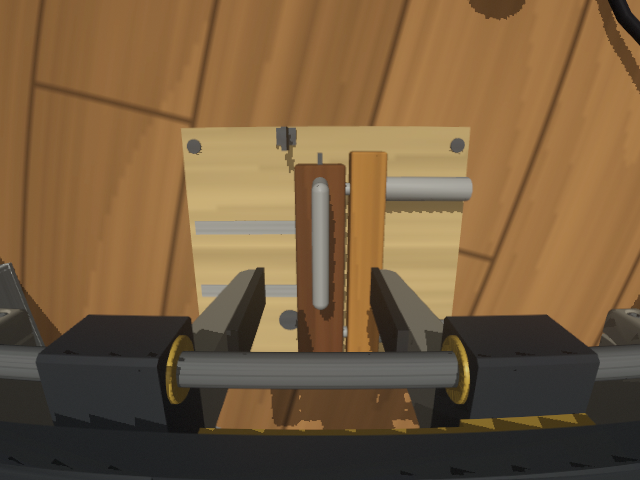

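The bar (u≈320) is centred between the fingers. The mark strip is at (288,131) and the pointer tip at (320,153). Down onto the handle.

Call:
move_arm:
  series:
    - [[0, 0, 1], [0, 0, 0]]
    - [[0, 0, 1], [0, 0, 0]]
    - [[0, 0, 1], [0, 0, 0]]
    - [[0, 0, 0.8], [0, 0, 0]]
    - [[0, 0, 0.4], [0, 0, 0]]

```text
t: 11.7
position: [0.5908, 0.0096, 0.0734]
eef_rot: [-0.001, 0.612, 0.791, -0.001]
wrist_force: [0.1, 0.0, 0.3]
opening: 0.0552
finger_force: 0.0
```

Call:
move_arm:
  series:
    - [[0, 0, 0], [0, 0, 0]]
    - [[0, 0, 0], [0, 0, 0]]
    - [[0, 0, 0], [0, 0, 0]]
    - [[0, 0, 0], [0, 0, 0]]
    - [[0, 0, 0], [0, 0, 0]]
  claw: 1

```text
t: 12.12
position: [0.5931, 0.0107, 0.0766]
eef_rot: [0.001, 0.612, 0.791, 0.0]
wrist_force: [-0.5, -0.3, 0.1]
opening: 0.0237
finger_force: 0.0
```

Call:
move_arm:
  series:
    - [[0, 0, 0], [0, 0, 0]]
    - [[0, 0, 0], [0, 0, 0]]
    - [[0, 0, 0], [0, 0, 0]]
    - [[0, 0, 0], [0, 0, 0]]

```text
t: 12.45
position: [0.5935, 0.0109, 0.0762]
eef_rot: [0.001, 0.611, 0.791, 0.001]
wrist_force: [2.3, 1.4, 1.6]
opening: 0.0112
finger_force: 30.0
```

```bash
python3 - <<'E'
from h import *
m=np.load("w2.npy",allow_pickle=True).item();j=np.load("jig.npz");o,R=j["o"],j["R"]
J=lambda p:(R.T@(p[:2]-o)*1000).round(1)
im=cv2.imread("pics/w2.png");g=cv2.cvtColor(im,6)
for v in range(124,154,3): print(v,g[v,276:302].tolist())
for v in(153,156,159): print(v,g[v,312:328].tolist())
for u,v,z in((288,128,.054),(288,134,.054),(319.7,153,.048),(319.7,158,.048)): print(J(plane(m,u,v,z)))
E
```

```text
124 [112, 112, 111, 110, 109, 107, 107, 106, 104, 102, 100, 100, 102, 104, 105, 108, 111, 112, 112, 114, 114, 115, 117, 115, 116, 115]
127 [146, 145, 145, 144, 132, 89, 88, 88, 88, 87, 45, 68, 118, 131, 130, 130, 130, 130, 130, 131, 153, 153, 154, 153, 153, 153]
130 [96, 91, 90, 91, 90, 90, 90, 90, 90, 88, 53, 45, 67, 91, 90, 91, 90, 90, 90, 91, 103, 156, 157, 156, 156, 156]
133 [110, 91, 89, 89, 90, 91, 89, 90, 90, 88, 55, 46, 67, 89, 89, 89, 90, 89, 89, 88, 98, 157, 159, 159, 158, 159]
136 [108, 87, 87, 87, 87, 89, 90, 89, 88, 87, 53, 44, 50, 57, 61, 87, 88, 88, 87, 87, 101, 160, 159, 160, 160, 160]
139 [127, 87, 86, 87, 87, 86, 87, 87, 87, 86, 62, 45, 49, 61, 87, 86, 87, 87, 86, 91, 122, 161, 161, 161, 161, 162]
142 [129, 88, 89, 89, 90, 88, 87, 87, 87, 85, 63, 46, 50, 60, 59, 59, 65, 89, 90, 98, 138, 162, 162, 162, 162, 162]
145 [97, 96, 96, 96, 96, 92, 90, 90, 88, 87, 64, 46, 52, 79, 87, 88, 95, 95, 95, 109, 156, 161, 161, 161, 161, 161]
148 [139, 99, 105, 162, 160, 125, 89, 89, 90, 87, 74, 46, 54, 86, 98, 99, 113, 162, 162, 162, 162, 162, 161, 161, 161, 162]
151 [163, 163, 163, 163, 162, 157, 152, 153, 153, 152, 153, 150, 100, 99, 99, 99, 115, 163, 163, 163, 164, 164, 164, 163, 163, 163]
153 [163, 163, 163, 164, 159, 136, 102, 102, 101, 109, 138, 163, 163, 163, 164, 163]
156 [162, 162, 162, 161, 158, 135, 89, 90, 90, 96, 129, 162, 162, 162, 162, 161]
159 [162, 161, 162, 162, 158, 135, 89, 89, 90, 95, 129, 163, 162, 162, 162, 160]
[-24.3 114. ]
[-24.4 109.6]
[-0.5 95.1]
[-0.5 91.3]
```

The plate top strip is actually at u≈283 here (its shaded side is at 286–288). That puts the mark about 27.6 mm from the pointer, matching the first view. Pull along tool -y.

Call:
move_arm:
  series:
    - [[0, -0.2, 0], [0, 0, 0]]
    - [[0, -0.25, 0], [0, 0, 0]]
    - [[0, -0.25, 0], [0, 0, 0]]
    - [[0, -0.25, 0], [0, 0, 0]]
    - [[0, -0.25, 0], [0, 0, 0]]

```text
t: 12.87
position: [0.5717, 0.0051, 0.0762]
eef_rot: [0.002, 0.612, 0.791, 0.002]
wrist_force: [10.5, 3.5, -3.6]
opening: 0.011
finger_force: 30.0
```

Call:
move_arm:
  series:
    - [[0, -0.18, 0], [0, 0, 0]]
    - [[0, 0, 0], [0, 0, 0]]
    - [[0, 0, 0], [0, 0, 0]]
    - [[0, 0, 0], [0, 0, 0]]
    - [[0, 0, 0], [0, 0, 0]]

```text
t: 13.28
position: [0.5683, 0.0042, 0.0762]
eef_rot: [0.002, 0.612, 0.791, 0.002]
wrist_force: [8.9, 3.1, -3.7]
opening: 0.0112
finger_force: 30.0
```

```bash
python3 - <<'E'
from h import *
m=imaging.camera_model("wrist");im=imaging.snapshot("wrist");np.save("w3.npy",m,allow_pickle=True)
cv2.imwrite("pics/w3.png",im);s=status.sense();print(s["position"],s["wrist_force"],s["finger_force"],s["opening"])
cv2.imwrite("pics/w3c.png",cv2.resize(im[0:200,200:440],None,fx=3,fy=3,interpolation=3))
E
```

```text
[0.568288   0.00415076 0.07617252] [ 7.90587836  2.85979261 -1.62816509] 29.99944567680359 0.01100452909824415
```

View pics/w3c.png

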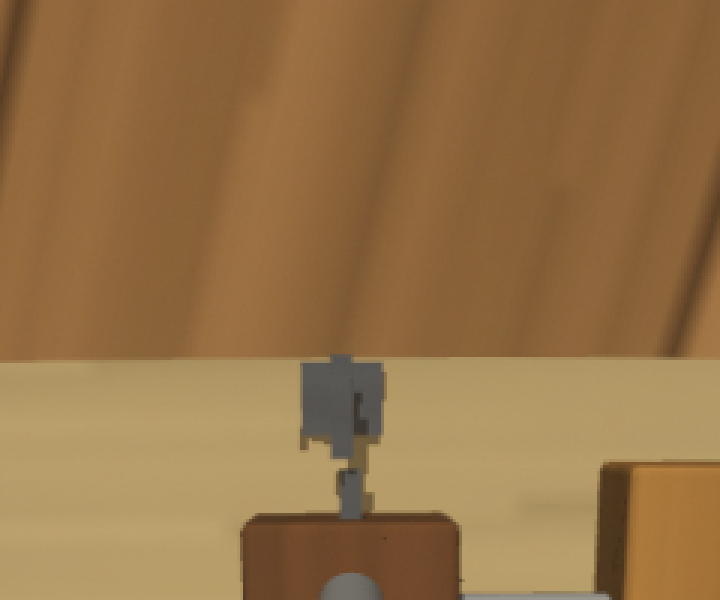

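The pointer at crop u≈351 is about 3 px (1.6 mm) short of the plate centre at 341.5, which agrees with the 26.1 mm travelled. One small extra pull.

Call:
move_arm:
  series:
    - [[0, -0.08, 0], [0, 0, 0]]
    - [[0, 0, 0], [0, 0, 0]]
    - [[0, 0, 0], [0, 0, 0]]
    - [[0, 0, 0], [0, 0, 0]]
    - [[0, 0, 0], [0, 0, 0]]

```text
t: 13.75
position: [0.5668, 0.0038, 0.0762]
eef_rot: [0.002, 0.612, 0.791, 0.002]
wrist_force: [8.9, 3.2, -3.8]
opening: 0.0104
finger_force: 30.0
```

Call:
move_arm:
  series:
    - [[0, 0, 0], [0, 0, 0]]
    - [[0, 0, 0], [0, 0, 0]]
    - [[0, 0, 0], [0, 0, 0]]
    - [[0, 0, 0], [0, 0, 0]]
    - [[0, 0, 0], [0, 0, 0]]

```text
t: 14.17
position: [0.5669, 0.0038, 0.0762]
eef_rot: [0.002, 0.612, 0.791, 0.002]
wrist_force: [8.6, 3.0, -3.2]
opening: 0.0107
finger_force: 30.0
```

```bash
python3 - <<'E'
from h import *
j=np.load("jig.npz");o,R=j["o"],j["R"];J=lambda p:(R.T@(p[:2]-o)*1000).round(1)
m=imaging.camera_model("wrist");im=imaging.snapshot("wrist");g=cv2.cvtColor(im,6)
for v in(120,122,126,146,149,158,161,164,167):print(v,g[v,304:328].tolist())
for u in(313,315,317):print(u,J(plane(m,u,148,.054)),J(plane(m,u,160,.048)))
s=status.sense();print(s["position"],s["wrist_force"],s["finger_force"])
# pin still standing in tray: dark knob in scene view
t=imaging.snapshot("scene")[170:300,150:340];b=cv2.resize(t,None,fx=4,fy=4);r=cv2.imread("pics/s3.png")
print("tray diff",np.abs(b[200:440,100:410].astype(int)-r[200:440,100:410]).mean())
E
```

```text
120 [130, 130, 130, 130, 130, 130, 130, 130, 122, 84, 84, 86, 85, 85, 85, 89, 110, 130, 131, 130, 130, 131, 131, 131]
122 [88, 87, 87, 88, 88, 87, 87, 88, 87, 86, 86, 87, 86, 86, 86, 87, 86, 86, 86, 86, 87, 86, 87, 86]
126 [88, 88, 88, 89, 87, 88, 88, 88, 88, 88, 88, 88, 88, 87, 87, 87, 88, 88, 88, 87, 87, 87, 88, 86]
146 [96, 107, 132, 95, 94, 95, 96, 94, 94, 87, 86, 86, 85, 86, 86, 86, 89, 95, 94, 95, 95, 94, 94, 95]
149 [95, 114, 157, 157, 156, 157, 157, 157, 148, 100, 86, 84, 85, 85, 85, 86, 89, 95, 95, 95, 95, 121, 157, 157]
158 [159, 159, 159, 159, 158, 159, 158, 159, 152, 114, 58, 57, 58, 66, 86, 82, 88, 96, 96, 96, 121, 158, 159, 159]
161 [158, 159, 158, 158, 158, 158, 158, 158, 151, 116, 81, 81, 76, 67, 86, 87, 91, 96, 95, 95, 120, 159, 158, 158]
164 [158, 158, 158, 158, 157, 158, 158, 157, 150, 116, 87, 87, 87, 86, 87, 87, 90, 95, 95, 101, 113, 113, 129, 158]
167 [157, 158, 158, 158, 158, 158, 158, 158, 151, 117, 87, 87, 87, 87, 87, 87, 90, 96, 95, 96, 95, 96, 121, 158]
313 [-29.9 100. ] [-30.   93.4]
315 [-28.9 100. ] [-28.9  93.4]
317 [-27.8  99.9] [-27.9  93.3]
[0.56684948 0.00377524 0.07619048] [ 9.27678067  2.50098416 -2.69516795] 29.999428689479828
tray diff 22.44780017921147
```

The pointer (u 313–320) is level with the plate (313–320), and the grip is 30 N. I've used all 10 pictures, so I'll check the pin numerically: the knob should still be a dark blob at the same place.

```bash
python3 - <<'E'
from h import *
r=cv2.imread("pics/s3.png")[2::4,2::4];t=imaging.snapshot("scene")[170:300,150:340]
for n,i in(("before",r),("now",t)):
    g=cv2.cvtColor(i,6)[50:90,50:80];mk=(g<78).astype(np.uint8)
    k,l,st,c=cv2.connectedComponentsWithStats(mk)
    print(n,[(st[a].tolist(),c[a].round(1).tolist()) for a in range(1,k) if st[a,4]>8])
    print("\n".join(" ".join(f"{v:3d}" for v in row[8:22]) for row in g[2:34:3]))
E
```

```text
before [([0, 0, 30, 9, 126], [13.7, 2.0]), ([9, 11, 7, 7, 36], [12.0, 13.9])]
 78  87 101 100  93  81  77  76  75  73  75  73  73  73
112 110 119 118 117 117 117 118 125 120 105  97  89  82
 97  99 101  99 100 101 101 104 108 117 121 120 122 121
 89  68  66  72  78  80  76  78  84 114 123 123 122 123
115  89  65  61  65  68  73  77  83  97 117 122 122 125
119 115  89  72  70  69  75  83 102 118 121 123 123 124
123 121 120 119 106 103 109 125 133 130 150 156 157 157
204 203 204 202 184 133 108 120 136 166 197 202 203 203
203 203 203 204 200 167 122 114 128 150 195 204 205 205
200 201 201 200 200 197 158 117 119 159 191 202 203 203
126 125 126 125 124 123 119 121 134 163 188 199 202 202
now [([11, 0, 19, 5, 74], [21.7, 1.8]), ([0, 2, 9, 8, 22], [2.7, 5.3]), ([9, 6, 9, 12, 86], [13.0, 11.6])]
 75  83  99  97  90  80  77  75  76  74  72  73  72  72
114 108 120 118 114 113 114 118 126 122 102  93  86  80
101  71  57  58  60  59  59  59  57 110 120 121 120 122
110  76  58  63  63  64  61  59  55  80 118 123 123 123
119  99  70  61  62  64  61  61  58  64 113 123 123 125
119 119 105  82  68  66  67  66  76 114 123 122 124 122
122 122 121 121 108 104 106 103  93 114 120 121 121 121
121 121 121 121 122 107 106 106  98  97 116 122 121 122
121 122 121 122 123 110 105 107 101  87 114 122 123 124
120 120 121 121 121 121 107 102 101  95 113 121 123 122
122 121 120 119 120 119 112 111 112 109 113 119 121 122
```

The knob is still at the same place and upright, and the difference is only the arm's shadow over the tray. Handing in.

```bash
python3 -c "
from bench import workorder;print(workorder.finish_job())"
```

```text
the job is handed in; nothing more can be done
None
```

The job is handed in: the pin stands free in the small grey tray, and the gripper holds the jaw at about 30 N with its pointer level with the mark plate; the hand-in returned no verdict, so I don't know how it was judged.

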